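Pop the scraper cassette and trap it

ROBOT

A 7-joint arm with a two-finger parallel gripper is mounted at the origin on the work surface. World frame = base frame: x ahead of the robot, y to its left, z up, the work surface at z = 0. Lengths are in m, angles in rad, forces in N, time in s.
With the tool pointing down it reaches from about 0.35 to 0.9 m from the base axis. Payload 8.1 kg.
Tool frame: the origin (TCP) lies on the front face of the gripper's body, between the roots of the fingers; the fingertips stand 73 mm ahead of it and the grasp point (between the pads) lies 54 mm ahead of it; z points along the fingers, y is the line along which they close (so a half turn about z gives the same grasp; the last joint's range is limited). The gripper opens to 85 mm and grips with 20 to 120 N. Pads are 22 mm wide; open, the fingers measure 114 mm over their backs; the gripper's body (76 mm by 85 mm) begins 54 mm behind the grasp point. The pads swing forward as they close: fully open they stand 13 mm farther back than shut.
Start: joints at [-1.377, 0.434, 0.025, 1.573, -0.012, 1.134, -0.075], TCP at [0.183, 0.598, 0.304] pointing down, gripper open.
Joint ranges: [-2.62, 2.62], [-0.44, 2.09], [-1.27, 1.32], [0.08, 2.57], [-1.32, 4.46], [0.12, 2], [-2.74, 2.74]. Speed limits (rad/s): [2.22, 2.22, 3.01, 3.01, 3.14, 3.14, 3.14].

INTERFACE

Orientations are given as a unit quaternion [w, x, y, z].
In Python, from rig import * gives the robot as it stands.
- The arm moves only by the shell command python3 -m creep 'ROWS'. ROWS is JSON, one flat list of numbers, 7 for each row, row after row: the shift along the tool's x, y, z in m, then the turn, a rotation vector about the tool's x, y, z in degrees, then the gripper's target within -1 to 1 (fully open at 1, half-way at 0, shut at -1). In form: [dx, dy, dz, ax, ay, az, jaw, dx, dy, dz, ax, ay, az, jaw, ...]. A call has 1 to 20 rows; each row shifts and turns the commanded pose from where the row before left it, along the tool's axes as they then stand; what a row does not reach is not made up. A row lasts 1/10 s, in which the tool goes at most 50 mm and 8.59 degrees, less where a joint would pass 70% of its speed; a pose out of reach is approached as far as the arm can. A call with a gripper value outside its range is refused whole. The fingers move at their own pace and stop on an object; the grip force is fixed at half the most. Time passes only in rows, so rows that do not move let the fingers close. It gives the time, the measured TCP pose, the force, the opening and the grip force at its end, in the units of the state.
- get_state(): the state, without advancing time (a new reading comes with each control period).
- get_image(name): name is "scene" or "top" or "wrist"; returns the picture (480x640x3 uint8, blue, green, red); there is no depth.
- get_calibration(name): a dict with "mtx" (3x3 intrinsics, pixels), "xyz" and "attitude" of the camera in the world. Camera axes: x right, y up, looking along -z (the intrinsics and any distortion apply to the point x, -y, -z); pixel columns grow to the right and rows downward; lengths in m; the calibration is good to about 2 mm. The wrist camera is an equidistant fisheye: a pixel r from the principal point sees the ray r / f radians off the axis. A picture is of the moment at which its call begins: read the wrist's pose just before it. get_calibration takes no time and is no camera call; for the wrist camera it gives the pose at the moment of the call.
- sign_off(): hands the job in; it is judged then, once.
The state is a dict: "t": time; "joints": joint angles; "joint_vel": joint speeds; "joint_torque": joint torques, N m; "eef_pos": TCP position; "orientation": TCP orientation; "wrist_force": force on the tool from outside, world axes, zero at the start; "ft_torque": the same for the moment, N m; "opening": finger opening in m; "finger_force": force on a finger pad.
Only numpy, scipy, OpenCV 4.12 (cv2) and the standard library are available. Lean on these libraries where they do the work, as an engineer would, in place of code of your own. Each camera call takes 0.05 s, during which the arm holds its last target. There are 200 camera calls.

TASK

Eject the orange scraper cassette from its spring ejector beside the edge bander: press the orange button down with one finger, and with the other finger stop the cassette as it pops forward, so that it is trapped on the deck and does not shoot off the front. The program finishes while holding: keep the button down and the finger against the trapped cassette, which stays lying on the deck and is never lifted; leave the blue ejector and everything else where it is.

Things in the scene. Friction and masses are not known exactly. Their poses are not given: they have to be found in the camera images.
- ejector_orange: orange spring ejector, fixed: aluminium deck 64 mm wide, its top 50 mm above the table, on a foot plate 134 mm wide. Origin: at table height on the lane's centre line, below the home cassette's front face. z up; -x is the way the cassette shoots out. Deck from x = -50 mm (open end, a drop) to +176. Rails 10 mm high, 40 mm apart, x = -15 to +60 mm. Button post at x = -40, y = +66 mm
- lane_orange (a point): point on the deck's top, on the lane's centre line (ejector x = -40 mm, y = 0, z = 50 mm): straight beside the button's middle, 66 mm from it, and 40 mm ahead of the home cassette's front. The deck is bare here, and the cassette comes through here when it is let go
- catch_orange (a point): middle of the top of the steel catch tooth that holds the cassette back; 24 mm wide, 6 mm thick, 7 mm out of the deck just ahead of the cassette. It is one piece with the button and sinks as the button goes down
- plunger_orange_tip (a point): brass pad of the spring plunger behind the cassette (its face, 12 mm above the deck). It always pushes the cassette towards the deck's open end: about 5 N at home, 3 N at the end of its 88 mm stroke. Its steel barrel and brackets lie behind, up to 34 mm above the deck
- cassette_orange: orange scraper cassette, 60 mm long (its x), 36 wide, 30 tall, with a black knob 20 mm across standing 16 mm higher; 110 to 220 g. Origin: centre of its underside, at home at x = +30, y = 0, z = 50 mm of the ejector, same yaw. Once the tooth is down it shoots out towards -x in about a quarter of a second and, unless stopped, goes off the deck's open end
- button_orange (a joint): how far the orange button is pressed, in m: 0 up, 0.014 fully down. Spring: about 2 N at the top, 6 N at the bottom, plus or minus up to 4 N of rubbing at the tooth until it lets go of the cassette at 6 to 7.5 mm. It springs back when let go
- button_orange_top (a point): middle of the top of the orange button, a flat disc 32 mm across; 72 mm above the table when up (22 mm above the deck), 58 mm when fully down; it moves with the button
- ejector_blue: the blue ejector, of the same make as the orange one, with a blue button and cassette; not to be used
- cassette_blue: blue cassette in the blue ejector, same size; to stay at home
- button_blue (a joint): how far the blue button is pressed, in m; to be left alone
- roller_a: white spare pressure roller standing on end, 42 mm across, 40 mm tall, origin at its underside; it stands between the two ejectors; bystander
- roller_b: a second such roller, 42 mm across, 40 mm tall, origin at its underside; bystander
- wrench: steel wrench lying on the table; bystander
- screwdriver: screwdriver lying on the table; bystander
Not all that is in view belongs to the job. There is more than one size of the cassette_orange; the one meant has the size given above.

How it is judged:
By the outcome, as a careful person would: the job done as asked, in the order asked, and still so for the second after the job is handed in, while the arm keeps its last pose, push and grip.
It also fails if it takes over 32 s, if anything falls off the work surface, if the arm or the gripper's body presses on something with over 40 N, if the wrist force passes 120 N, or if a joint passes its speed limit or range.

## Working session

There is one attempt and no reset: what is moved stays moved. The work goes in short steps, Python scripts to look and compute and a shell command to move; the robot and the scene stay as the last step left them, time stands still between calls to the robot, and variables do not carry over. Pictures are saved under pics/ and viewed, at most 10 in all, crops included, and the job is handed in when it is done.

```bash
mkdir -p pics; python3 - <<'E'
from rig import *
import cv2
for n in("scene","top"):
    cv2.imwrite(f"pics/{n}0.png",get_image(n)); print(n,get_calibration(n))
s=get_state(); print(s)
E
```

```text
scene {'mtx': array([[554.34729626,   0.        , 311.23663219],
       [  0.        , 554.34729626, 243.14254702],
       [  0.        ,   0.        ,   1.        ]]), 'xyz': array([1.30030208, 0.87469426, 1.03870525]), 'attitude': array([0.31628346, 0.14931887, 0.39820537, 0.84799831])}
top {'mtx': array([[596.89764233,   0.        , 323.39300685],
       [  0.        , 596.89764233, 243.26981468],
       [  0.        ,   0.        ,   1.        ]]), 'xyz': array([0.28761475, 0.0095641 , 1.35010807]), 'attitude': array([ 0.70892751,  0.056847  , -0.07547881, -0.69892285])}
{'t': 0.1, 'joints': array([-1.37663857,  0.43517265,  0.02496875,  1.57402637, -0.0116293 ,
        1.13401558, -0.07508036]), 'joint_vel': array([ 0.00036788, -0.00151171,  0.00022907, -0.00153084,  0.00056416,
        0.00119006, -0.00233604]), 'joint_torque': array([ 2.87786555e-03, -6.71759176e+01,  1.02789994e+00, -3.16903174e+01,
        1.57551840e-02,  7.27093036e-03,  5.16492278e-06]), 'eef_pos': array([0.18268889, 0.59732171, 0.30318446]), 'orientation': array([-5.66406604e-05,  1.47863663e-01,  9.89007478e-01, -7.36238477e-04]), 'wrist_force': array([ 0.73380146, -0.14006182, -0.04033695]), 'ft_torque': array([ 0.01644399, -0.05141558,  0.00608839]), 'finger_force': 0.0, 'opening': 0.08563681212789116}
```

View pics/top0.png

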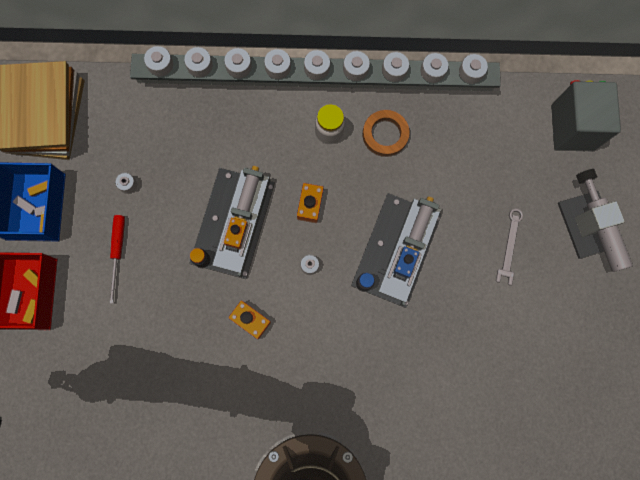

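View pics/scene0.png

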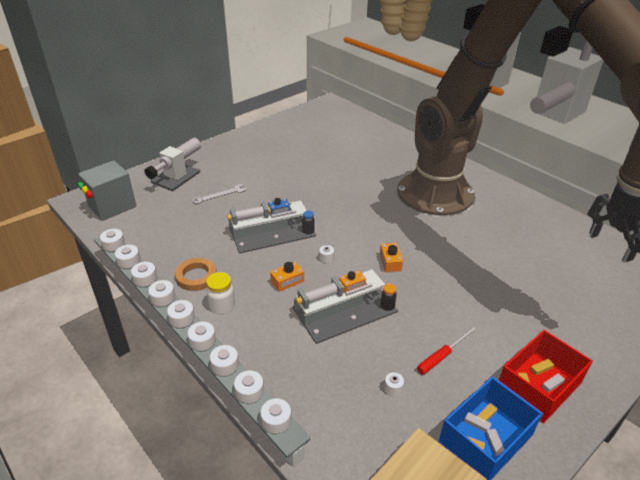

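The top view shows three orange cassettes: one in the orange ejector at (235,233), a loose one at (310,202), and a larger loose one at (249,319). The one on the ejector's deck beside the orange button at (199,257) is the one meant, because it sits at home in the lane in front of the plunger. The blue ejector is at (405,262). I'll measure and confirm it in a crop.

```bash
cat > h.py <<'E'
import numpy as np, cv2
from rig import *
from scipy.spatial.transform import Rotation as R
def ray(c,u,v):
    m=c["mtx"]; q=c["attitude"]; r=R.from_quat(np.r_[q[1:],q[0]])
    d=np.array([(u-m[0,2])/m[0,0],-(v-m[1,2])/m[1,1],-1.]); return np.array(c["xyz"]),r.apply(d)
def onz(c,u,v,z):
    o,d=ray(c,u,v); return o+d*(z-o[2])/d[2]
def proj(c,p):
    q=c["attitude"]; r=R.from_quat(np.r_[q[1:],q[0]]); x=r.inv().apply(np.array(p)-c["xyz"]); m=c["mtx"]
    return m[0,2]+m[0,0]*x[0]/-x[2], m[1,2]+m[1,1]*-x[1]/-x[2]
E
python3 - <<'E'
from h import *
im=cv2.imread("pics/top0.png"); c=get_calibration("top")
cv2.imwrite("pics/crop.png",cv2.resize(im[150:350,170:350],None,fx=3,fy=3,interpolation=cv2.INTER_CUBIC))
h=cv2.cvtColor(im,cv2.COLOR_BGR2HSV); m=cv2.inRange(h,(8,170,110),(25,255,255))
n,l,st,ce=cv2.connectedComponentsWithStats(m)
for i in range(1,n):
    if st[i,4]>60 and 180<ce[i][0]<340 and ce[i][1]>150: 
        ct=cv2.findContours((l==i).astype(np.uint8),cv2.RETR_EXTERNAL,cv2.CHAIN_APPROX_NONE)[0][0]
        r=cv2.minAreaRect(ct); print(st[i],ce[i],r, [onz(c,*p,.08).round(4)[:2] for p in cv2.boxPoints(r)],onz(c,*r[0],.08).round(4), "btn",onz(c,*cv2.minEnclosingCircle(ct)[0],.072).round(4))
E
```

```text
[297 183  26  37 518] [309.87451737 200.8976834 ] ((309.8269348144531, 200.86538696289062), (20.788311004638672, 33.92809295654297), 11.309932708740234) [array([0.5896, 0.0372]), array([0.6652, 0.0241]), array([ 0.6568, -0.0211]), array([ 0.5812, -0.0074])] [0.623  0.0082 0.08  ] btn [0.6251 0.0081 0.072 ]
[224 217  23  30 332] [234.98192771 232.11746988] ((234.9174346923828, 231.27523803710938), (16.091482162475586, 28.734790802001953), 16.699243545532227) [array([0.5263, 0.1938]), array([0.5876, 0.1785]), array([0.5779, 0.1447]), array([0.5167, 0.1603])] [0.552  0.1693 0.08  ] btn [0.5542 0.1724 0.072 ]
[190 248  14  15 161] [196.63975155 254.96273292] ((196.5, 255.0), (14.0, 13.0), 90.0) [array([0.5136, 0.2641]), array([0.5141, 0.2363]), array([0.4836, 0.2348]), array([0.4832, 0.2625])] [0.4986 0.2494 0.08  ] btn [0.4999 0.2503 0.072 ]
[229 301  41  38 578] [249.49134948 319.62110727] ((248.87283325195312, 319.17340087890625), (35.911903381347656, 21.719173431396484), 36.25383758544922) [array([0.3666, 0.1767]), array([0.4038, 0.1511]), array([0.3599, 0.0885]), array([0.3231, 0.1144])] [0.3633 0.1326 0.08  ] btn [0.3633 0.1335 0.072 ]
```

View pics/crop.png

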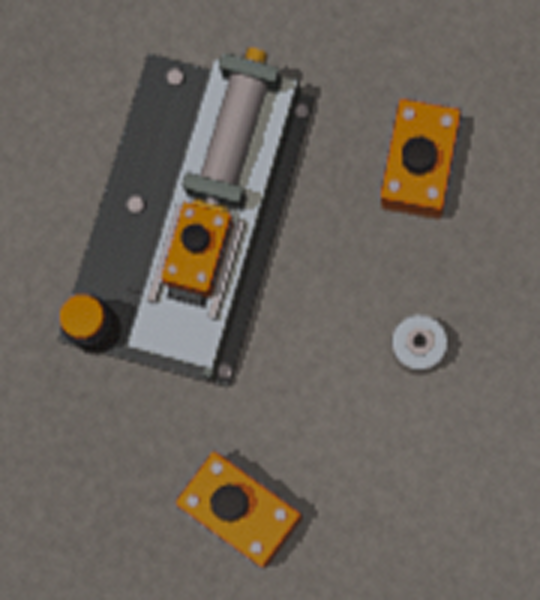

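The crop shows the meant cassette in the lane between the rails, with the tooth in front of it and the button at the lower left. The loose cassettes at (310,202) and (249,319) lie on the table and are larger. I'll approach above the button and lane.

```bash
python3 -m creep '[-0.029,-0.0194,0.0065,0,0,0,0.25,-0.029,-0.0194,0.0065,0,0,0,0.25,-0.029,-0.0194,0.0065,0,0,0,0.25,-0.029,-0.0194,0.0065,0,0,0,0.25,-0.029,-0.0194,0.0065,0,0,0,0.25,-0.029,-0.0194,0.0065,0,0,0,0.25,-0.029,-0.0194,0.0065,0,0,0,0.25,-0.029,-0.0194,0.0065,0,0,0,0.25,-0.029,-0.0194,0.0065,0,0,0,0.25,-0.029,-0.0194,0.0065,0,0,0,0.25,-0.029,-0.0194,0.0065,0,0,0,0.25,-0.029,-0.0194,0.0065,0,0,0,0.25,-0.029,-0.0194,0.0065,0,0,0,0.25,-0.029,-0.0194,0.0065,0,0,0,0.25,0,0,0,0,0,-2.5,0.25,0,0,0,0,0,0,0.25]'
python3 - <<'E'
from h import *
c=get_calibration("top")
for L in [((215,65),(130,345)),((297,85),(210,375))]:
    p=[onz(c,170+u/3,150+v/3,.05) for u,v in L]; d=p[0]-p[1]; print(p,np.degrees(np.arctan2(d[1],d[0])))
s=get_state(); print(s["eef_pos"],s["orientation"],s["opening"],s["wrist_force"])
print(get_calibration("wrist")); cv2.imwrite("pics/w1.png",get_image("wrist"));cv2.imwrite("pics/s1.png",cv2.resize(get_image("scene")[180:360,240:460],None,fx=3,fy=3))
E
```

```text
t: 1.7
eef_pos: [0.4919, 0.218, 0.2124]
orientation: [-0.0, 0.127, 0.992, -0.0]
wrist_force: [0.3, 0.8, 0.2]
opening: 0.0533
finger_force: 0.0
[array([0.69607729, 0.16329001, 0.05      ]), array([0.48194417, 0.21726023, 0.05      ])] -14.146224765465462
[array([0.68165715, 0.10120601, 0.05      ]), array([0.46076775, 0.15820795, 0.05      ])] -14.469861201042544
[0.49191046 0.21800606 0.212409  ] [-3.65809624e-04  1.27097848e-01  9.91890041e-01 -3.86850646e-04] 0.05331791421696054 [0.31288848 0.78474065 0.23085588]
{'mtx': array([[371.64829954,   0.        , 321.88225199],
       [  0.        , 371.64829954, 237.34124534],
       [  0.        ,   0.        ,   1.        ]]), 'xyz': array([0.42077808, 0.23512674, 0.28195704]), 'attitude': array([ 0.78248934, -0.11618315, -0.08944386,  0.60515429])}
```

View pics/w1.png

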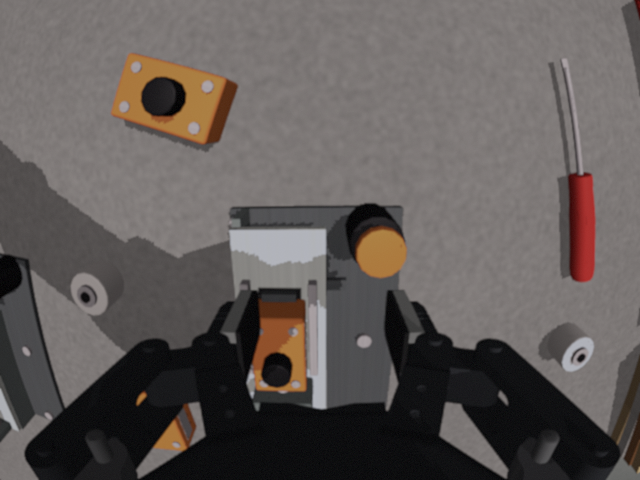

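View pics/s1.png

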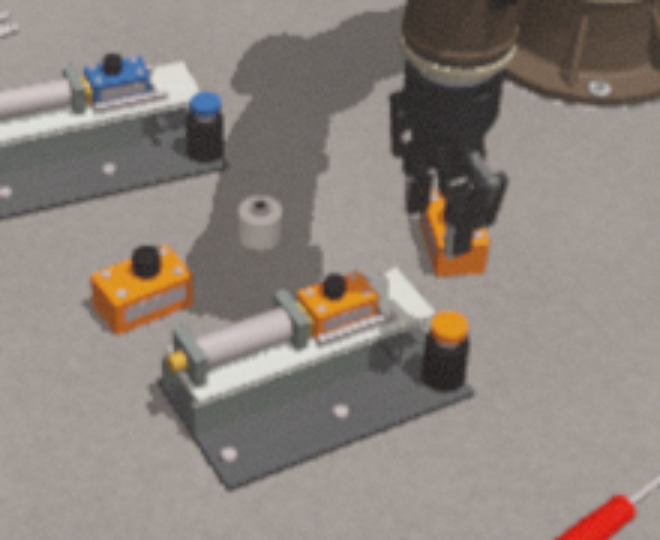

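The wrist view shows the fingers straddling at columns ~240 and ~400, the button at (381,252), and the deck edges at columns 230 and 327. The scene crop confirms that both are clear. I'll refine the button and lane position from the wrist view.

```bash
python3 - <<'E'
from h import *
c=get_calibration("wrist"); m=c["mtx"]; q=c["attitude"]; r=R.from_quat(np.r_[q[1:],q[0]])
def fz(u,v,z):
    a=np.array([u-m[0,2],v-m[1,2]])/m[0,0]; t=np.hypot(*a); a=a/t*np.sin(t)
    d=r.apply([a[0],-a[1],-np.cos(t)]); o=np.array(c["xyz"]); return o+d*(z-o[2])/d[2]
im=cv2.imread("pics/w1.png"); h=cv2.cvtColor(im,cv2.COLOR_BGR2HSV)[215:290,345:420]
k=cv2.inRange(h,(8,150,150),(25,255,255)); ct=max(cv2.findContours(k,0,1)[0],key=cv2.contourArea); e=cv2.fitEllipse(ct); u,v=e[0][0]+345,e[0][1]+215
b=fz(u,v,.072)
s=get_state(); o=s["orientation"]; T=R.from_quat(np.r_[o[1:],o[0]])
f=lambda p:(T.inv().apply(p-s["eef_pos"])*1000).round(1)
print("btn",e,b,f(b)); 
for p in [(231,235),(327,235),(233,232),(325,232)]: print(p,f(fz(*p,.05)))
print("top-cam btn",f(np.array([.4999,.2503,.072])))
for p in [(257,308),(308,308)]: print("cassette front",f(fz(*p,.08)))
E
```

```text
btn ((36.255130767822266, 38.035282135009766), (45.02946472167969, 48.65353775024414), 54.428123474121094) [0.50028777 0.25305367 0.072     ] [ -0.6  34.6 140.8]
(231, 235) [  4.2 -61.8 162.7]
(327, 235) [  4.2   2.  162.8]
(233, 232) [  6.3 -60.3 162.7]
(325, 232) [  6.3   0.7 162.8]
top-cam btn [ -0.9  31.8 140.8]
cassette front [-33.9 -41.4 132.7]
cassette front [-33.4  -9.8 132.7]
```

```bash
python3 -m creep '[0,0.0015,0.01,0,0,0,0.25,0,0,0.01,0,0,0,0.25,0,0,0.01,0,0,0,0.25,0,0,0.01,0,0,0,0.25,0,0,0.01,0,0,0,0.25,0,0,0.005,0,0,0,0.25,0,0,0,0,0,0,0.25,0,0,0,0,0,0,0.25]'; for i in 1; do python3 -m creep '[0,0,0.003,0,0,0,0.25,0,0,0,0,0,0,0.25]'; python3 -m creep '[0,0,0.003,0,0,0,0.25,0,0,0,0,0,0,0.25]';python3 -m creep '[0,0,0.002,0,0,0,0.25,0,0,0,0,0,0,0.25]'; done | grep -E "pos|wrist"
python3 - <<'E'
from h import *
cv2.imwrite("pics/s2.png",cv2.resize(get_image("scene")[220:350,280:440],None,fx=4,fy=4))
E
```

```text
t: 2.6
eef_pos: [0.4921, 0.2206, 0.158]
orientation: [0.0, 0.126, 0.992, 0.0]
wrist_force: [0.1, 0.4, -0.5]
opening: 0.0534
finger_force: 0.0
eef_pos: [0.492, 0.2207, 0.155]
wrist_force: [-0.8, -0.3, -0.3]
eef_pos: [0.4919, 0.2206, 0.1517]
wrist_force: [0.7, 0.6, 0.4]
eef_pos: [0.4919, 0.2206, 0.1497]
wrist_force: [0.0, 0.2, 0.1]
```

View pics/s2.png

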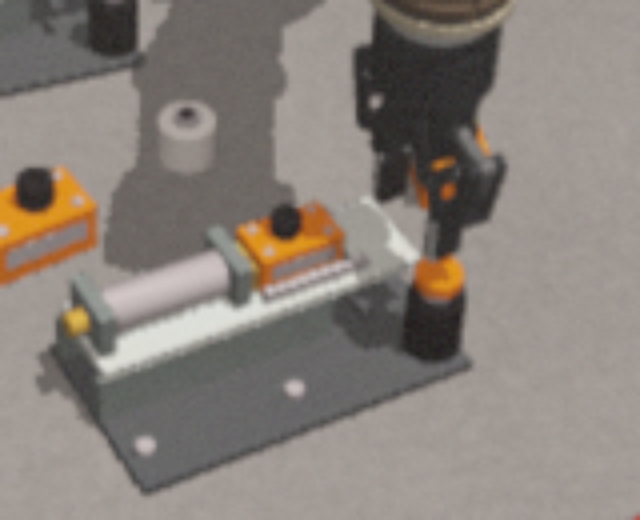

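The crop shows the finger over the button (435,270), just above its top. The other finger is over the lane in front of the cassette. I'll feel for contact.

```bash
(python3 -m creep '[0,0,0.002,0,0,0,0.25,0,0,0,0,0,0,0.25]'; python3 -m creep '[0,0,0.002,0,0,0,0.25,0,0,0,0,0,0,0.25]'; python3 -m creep '[0,0,0.002,0,0,0,0.25,0,0,0,0,0,0,0.25]'; python3 -m creep '[0,0,0.002,0,0,0,0.25,0,0,0,0,0,0,0.25]') | grep -E "pos|wrist"
```

```text
eef_pos: [0.4919, 0.2206, 0.1477]
wrist_force: [-0.9, -0.3, -0.3]
eef_pos: [0.4919, 0.2206, 0.1457]
wrist_force: [0.5, -0.2, 0.4]
eef_pos: [0.4919, 0.2206, 0.1437]
wrist_force: [-0.1, -0.3, -0.1]
eef_pos: [0.4919, 0.2206, 0.1417]
wrist_force: [0.5, -0.3, 0.1]
```

```bash
(python3 -m creep '[0,0,0.001,0,0,0,0.25,0,0,0,0,0,0,0.25]'; python3 -m creep '[0,0,0.001,0,0,0,0.25,0,0,0,0,0,0,0.25]'; python3 -m creep '[0,0,0.001,0,0,0,0.25,0,0,0,0,0,0,0.25]'; python3 -m creep '[0,0,0.001,0,0,0,0.25,0,0,0,0,0,0,0.25]') | grep -E "pos|wrist"
```

```text
eef_pos: [0.492, 0.2207, 0.141]
wrist_force: [0.9, -1.1, 1.4]
eef_pos: [0.4921, 0.2207, 0.1401]
wrist_force: [-1.0, 0.1, 4.0]
eef_pos: [0.492, 0.2207, 0.139]
wrist_force: [-0.7, 0.1, 4.6]
eef_pos: [0.4921, 0.2207, 0.138]
wrist_force: [-0.9, -1.0, 3.8]
```

Contact is at TCP z≈0.141, so full press is about 0.127. Pressing about 9.5 mm more.

```bash
python3 -m creep '[0,0,0.003,0,0,0,0.25,0,0,0.003,0,0,0,0.25,0,0,0.0035,0,0,0,0.25,0,0,0,0,0,0,0.25,0,0,0,0,0,0,0.25,0,0,0,0,0,0,0.25,0,0,0,0,0,0,0.25,0,0,0,0,0,0,0.25]'
python3 - <<'E'
from h import *
a=cv2.resize(get_image("scene")[220:350,280:440],None,fx=2.5,fy=2.5); b=cv2.resize(get_image("wrist"),(433,325))
cv2.imwrite("pics/s3.png",np.hstack([a[:325,:360],b]))
E
```

```text
t: 5.65
eef_pos: [0.4919, 0.2208, 0.1284]
orientation: [-0.0, 0.126, 0.992, 0.0]
wrist_force: [-1.6, 1.1, 4.9]
opening: 0.0531
finger_force: 4.9
```

View pics/s3.png

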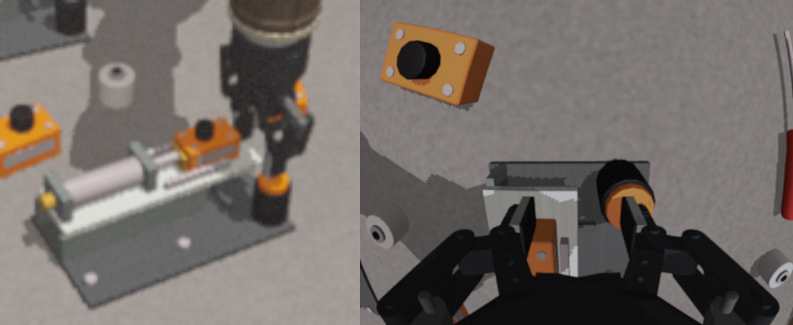

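The cassette has moved forward towards the lane finger, and the button is under the other finger (630,205). I'll measure where the cassette is and whether it presses on the finger.

```bash
python3 - <<'E'
from h import *
c=get_calibration("scene"); F=[]
for i in range(5):
    im=get_image("scene"); s=get_state(); F.append(np.r_[s["wrist_force"],s["finger_force"],s["ft_torque"]])
print(np.mean(F,0).round(2))
o=np.array([.4837,.186]);
# knob: dark blob on the orange cassette
g=im[260:292,345:385].max(2); k=(g<50).astype(np.uint8); n,l,st,ce=cv2.connectedComponentsWithStats(k)
y=np.radians(-14.3); ex=np.array([np.cos(y),np.sin(y)]); ey=np.array([-ex[1],ex[0]])
btn=np.array([.5001,.2517]); org=btn+.040*ex-.066*ey
for i in range(1,n):
    p=onz(c,345+ce[i][0],260+ce[i][1],.090)[:2]-org; print(st[i],ce[i],"ej xy mm",p@ex*1000,p@ey*1000)
p=get_state()["eef_pos"][:2]-org; print("tcp ej",p@ex*1000,p@ey*1000)
cv2.imwrite("pics/w4.png",np.hstack([cv2.resize(get_image("wrist")[260:430,200:340],None,fx=3,fy=3,interpolation=2)[:500],cv2.resize(im[255:315,350:405],(380,500),interpolation=2)]))
E
```

```text
[-1.6   0.43  5.49  4.94  0.18  0.34 -0.19]
[28  0 12 15 75] [32.73333333  6.        ] ej xy mm -43.69811023558308 2.9321161032194403
[38  5  2  1  2] [38.5  5. ] ej xy mm -58.936749248376884 6.277479897527322
[39  7  1  1  1] [39.  7.] ej xy mm -55.972387120565266 13.321958646655625
[14  9  6  7 30] [16.3 11.6] ej xy mm 4.6421828386785435 2.3658390916286156
[39  9  1  1  1] [39.  9.] ej xy mm -51.89655061915775 19.740584513706423
tcp ej -40.318910080936796 33.98397106256182
```

View pics/w4.png

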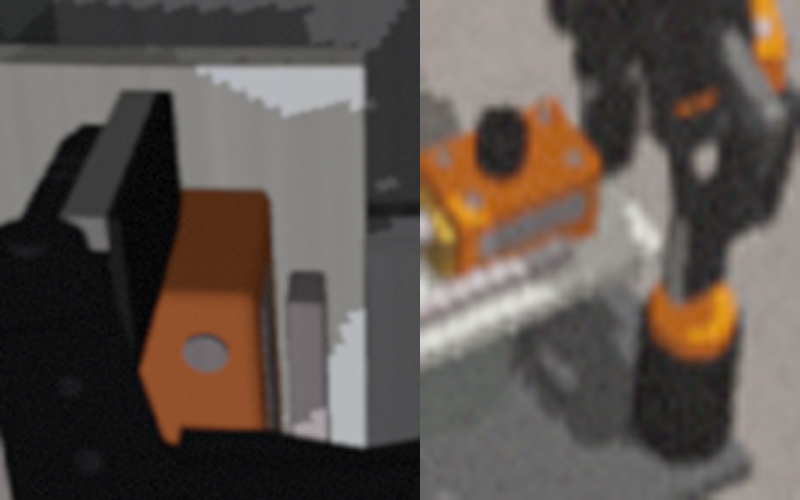

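The cassette has advanced about 25 mm and rests squarely behind the lane finger, still on the deck. It pushes steadily on the finger, and the button is about 12.5 mm down. The catch is holding, so I'm handing in.

```bash
python3 -c "
from rig import *
print(get_state()['t']); print(sign_off())"
```

```text
6.05
the job is handed in; nothing more can be done
None
```

I handed the job in at 6.05 s: the orange button is held about 12.5 mm down, and the orange cassette is trapped on the deck against the other finger; the arm never touched the blue ejector or anything else.

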